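# Clamp the multimeter in the bench fixture

### The job

Slide the multimeter along the worktop, without lifting it, into the open bay of the clamping fixture until its long side meets the fence at the back. With it there, wind the fixture's handwheel clockwise by its crank grip until the moving jaw has come up to the meter and holds it against the fixed jaw, then let go. Move the jaw by the handwheel only, do not push it directly, and leave the other things on the worktop where they are.

Things in the scene. Friction and masses are not known exactly. Their poses are not given: they have to be found in the camera images.
- fixture: Fixed aluminium and grey clamping fixture. Origin: worktop level, on the front face of its fence (beam 28 mm high along y, face in the plane x = 0). +x points out of the back of the bay, z up, +y to the fixed jaw. The bay in front of the fence, between the jaws, has the bare worktop as floor and is open to -x. A grey gearbox with the handwheel stands at y = -330 to -210 mm.
- fixed_jaw (a point): Point at worktop level on the fixed jaw's clamping face, in the fence plane: (0, 90, 0) mm in the fixture's frame. The face looks to the fixture's -y, runs from x = -80 mm to 0 and is 36 mm high. Axes as the fixture's.
- readout (a point): Middle of the lower front edge of the readout unit overhanging the wheel: (-30, -270, 217) mm in the fixture's frame, 120 mm wide, reaching up to z = 307 mm and back to x = +25 mm. On the far part of the turn a vertical hand hits it; a hand along the wheel's axis clears it.
- jaw: Jaw, 26 mm thick, 36 mm high, with a 62 mm high saddle over the fence. Origin: worktop level, on its clamping face (looks to the fixture's +y), in the fence plane; the face runs 80 mm forward of it. Axes as the fixture's. It moves only along y, from y = -162 mm (open). One clockwise wheel turn moves it 40 mm in +y. A clutch in the wheel slips when the jaw presses.
- wheel: Handwheel, 128 mm over the rim. Origin: wheel centre, at (-75, -270, 125) mm in the fixture's frame. Its z is the wheel axis, leaning 30 degrees from vertical towards the fixture's -x, out of the wheel; its x points to the crank grip. Clockwise is seen looking onto the wheel, against its z. Any turning angle at the start.
- crank_grip (a point): Middle of the black crank grip, 50 mm from the wheel axis, 35 mm above the wheel's centre plane. The grip is 25 mm thick, parallel to the axis, from 8 to 56 mm above that plane, and spins freely on its pin, so a gripper holding it may keep its own direction all the way round. Cranking takes about 3 N, 6 N when the clutch slips. Axes as the wheel's.
- multimeter: Yellow and black hand-held multimeter, 165 mm long (its x), 82 mm wide (its y), body 34 mm high, 49 mm with the dial, about 0.36 kg, lying face up and roughly crosswise in front of the bay: its +x end points to the fixed jaw's side (fixture's +y), one long side looks to the fence. Origin: middle of its underside.
- component_case: Bystander: flat orange compartment case, 128 x 190 x 36 mm, origin at the middle of its underside.
- torch: Bystander: black pocket torch, 30 x 116 x 31 mm, lying, origin at the middle of its underside.
- dark_jar: Bystander: dark round jar, 49 mm across, 87 mm high, origin at the middle of its underside.
- pen: Bystander: blue pen, 148 mm long, lying, origin at the middle of its underside.

How it is judged:
On the way, in this order (a step that is already met when the one before it is completed fails the run):
1. the multimeter lies in the bay with its long side at the fence (x of multimeter in the frame of fixture above -0.048 m and y of multimeter in the frame of fixture below 0.014 m and y of multimeter in the frame of jaw above 0.076 m and height (world z) of multimeter below 0.01 m), for 0.2 s.
2. the jaw has been wound up to the multimeter and closes it in against the fixed jaw (y of jaw in the frame of fixture above -0.0775 m), for 0.2 s.
At the end, for the whole second after the job is handed in: The multimeter lies flat and at rest on the worktop in the bay, square to the fixture within 0.06 rad, its long side within 7 mm of the fence, its end within 5 mm of the fixed jaw, and the gap between the jaws is no more than 2.5 mm wider than the meter is long (165 mm) (x of multimeter in the frame of fixture between -0.048 and -0.035 m and y of multimeter in the frame of fixture between 0.0025 and 0.013 m and angle between the x axis of multimeter and the y axis of fixture, either way round below 0.06 rad and y of jaw in the frame of fixture above -0.0775 m and angle between multimeter's own z axis and vertical below 0.08 rad and height (world z) of multimeter below 0.01 m and linear speed of multimeter below 0.02 m/s); the robot touches nothing.
It fails at once if the multimeter is lifted or tipped (height (world z) of multimeter above 0.025 m or angle between multimeter's own z axis and vertical above 0.4 rad).
It fails at once if the robot pushes the moving jaw directly (contact force between any of the arm, the fingers and jaw above 6 N).
It fails at once if a bystander is moved more than 30 mm (distance of any of component_case, torch, dark_jar, pen from where it was at the start of the episode above 0.03 m).
It also fails if it takes over 72 s, if anything falls off the work surface, if the arm or the gripper's body presses on something with over 40 N, if the wrist force passes 120 N, or if a joint passes its speed limit or range.

### The arm

A 7-joint arm with a two-finger parallel gripper is mounted at the origin on a cart in front of the work surface, level with it; the furniture and walls round the work are solid. World frame = base frame: x ahead of the robot, y to its left, z up, the work surface at z = 0. Lengths are in m, angles in rad, forces in N, time in s.
With the tool pointing down it reaches from about 0.4 to 0.85 m from the base axis. Payload 4.4 kg.
Tool frame: the origin (TCP) lies midway between the tips of the shut fingers; the grasp point (between the pads) lies behind it (bot.grasp_offset is the z of the grasp point in the tool frame, in m); z points along the fingers, y is the line along which they close (so a half turn about z gives the same grasp; the last joint's range is limited). The gripper opens to 94 mm and grips with 3 to 60 N. Pads are 16 mm wide; open, the fingers measure 119 mm over their backs; the gripper's body (75 mm by 177 mm) begins 78 mm behind the grasp point.
Start: joints at [-1.318, 0.628, 0.038, 1.517, -0.027, 0.996, -0.02], TCP at [0.204, 0.617, 0.205] pointing down, gripper open.
Joint ranges: [-3.06, 3.06], [-0.37, 2.12], [-1.25, 1.32], [0.18, 2.47], [-1.1, 4.24], [0.23, 1.98], [-2.94, 2.94]. Speed limits (rad/s): [2.57, 2.57, 3.14, 3.14, 3.14, 3.14, 3.14].

### API

Orientations are given as a 3x3 rotation matrix whose columns are the frame's x, y, z axes.
In Python, from bench import bot gives the robot as it stands. The module is installed in compiled form; this text tells all that it offers.
- The arm moves only by the tool servo_tool, never from a script. Its argument "moves" is a list of rows, each an object of numbers: "wx", "wy", "wz": the turn, a rotation vector about the tool's x, y, z in degrees; "tx", "ty", "tz": the shift along the tool's x, y, z in m; "jaw": the opening, from -1 (shut) to 1 (fully open). A call has 1 to 10 rows; each row shifts and turns the commanded pose from where the row before left it, along the tool's axes as they then stand; what a row does not reach is not made up. A row lasts 1/10 s, in which the tool goes at most 50 mm and 8.59 degrees, less where a joint would pass 70% of its speed; a pose out of reach is approached as far as the arm can. A call is refused whole if a number of a shift passes 0.05 or a number of a turn 8.59, either way. A call with a gripper value outside its range is refused whole. The fingers move at their own pace and stop on an object; "newtons" is the grip in N (left out, the last holds). Time passes only in rows, so rows that do not move let the fingers close. It gives the time, the measured TCP pose, the force, the opening and the grip force at its end, in the units of the state.
- bot.state(): the state, without advancing time (a new reading comes with each control period).
- bot.get_image(name): name is "side" or "top" or "wrist"; returns a dict with "pixels" (384x512x3 uint8, red, green, blue), "mtx" (3x3 intrinsics, pixels), "rvec" (rotation vector, rad) and "tvec" (3), from world to camera coordinates, as OpenCV has them. Camera axes: x right, y down, z forward; pixel columns grow to the right and rows downward; lengths in m; the calibration is good to about 2 mm. A picture is of the moment at which its call begins. There is no depth.
- bot.job_done(): hands the job in; it is judged then, once.
The state is a dict: "clock": time; "qpos": joint angles; "joint_velocities": joint speeds; "effort": joint torques, N m; "eef_pos": TCP position; "ee_rot": TCP orientation; "ft_force": force on the tool from outside, world axes, zero at the start; "ft_torque": the same for the moment, N m; "opening": finger opening in m; "grasp_force": force on a finger pad.
Only numpy, scipy, OpenCV 4.12 (cv2) and the standard library are available. Lean on these libraries where they do the work, as an engineer would, in place of code of your own. Each camera call takes 0.05 s, during which the arm holds its last target. There are 200 camera calls.

## Working session

There is one attempt and no reset: what is moved stays moved. The work goes in short steps, Python scripts to look and compute and a tool call to move; the robot and the scene stay as the last step left them, time stands still between calls to the robot, and variables do not carry over. Pictures are saved under pics/ and viewed, at most 12 in all, crops included, and the job is handed in when it is done.

Besides the shell and the picture viewer there is one more tool, called after "Emit:" by a JSON object that holds its "method" and its "body". servo_tool: Moves the arm, as the interface text tells. Its arguments: {"type":"object","properties":{"moves":{"type":"array"},"newtons":{"type":"number"}},"required":["moves"]}

```bash
mkdir -p pics; cat > h.py <<'E'
import numpy as np, cv2
from bench import bot
def grab(n,f):
    d=bot.get_image(n); cv2.imwrite('pics/'+f+'.png',d['pixels'][:,:,::-1]); np.savez('pics/'+f+'.npz',**d); return d
def load(f): return dict(np.load('pics/'+f+'.npz'))
def ray(d,u,v,z):
    R=cv2.Rodrigues(d['rvec'])[0]; t=np.ravel(d['tvec']); c=-R.T@t
    r=R.T@np.linalg.solve(d['mtx'],[u,v,1.]); return c+r*(z-c[2])/r[2]
def proj(d,P): return cv2.projectPoints(np.array(P,float).reshape(-1,3),d['rvec'],d['tvec'],d['mtx'],None)[0].reshape(-1,2)
E
python3 - <<'E'
from h import *
a=grab('top','top0');b=grab('side','side0')
for d in(a,b):
    R=cv2.Rodrigues(d['rvec'])[0];print(-R.T@np.ravel(d['tvec']),R[2],d['mtx'][0,0])
for n in('top0','side0'):
    cv2.imwrite('pics/%s_b.png'%n,cv2.resize(cv2.imread('pics/%s.png'%n),(800,600),interpolation=cv2.INTER_CUBIC))
s=bot.state();print(s['clock'],s['ee_rot'],s['opening'],bot.grasp_offset)
E
```

```text
[0.32418526 0.03138614 1.40774094] [ 0.21730906  0.02292494 -0.9758336 ] 450.20424253258307
[0.2606724  1.28864336 1.03464188] [ 0.20486253 -0.79962344 -0.56447649] 466.3902206016902
0.1 [[-9.49605187e-01  3.13448069e-01 -5.44783853e-04]
 [ 3.13448541e-01  9.49603880e-01 -1.57592830e-03]
 [ 2.33571799e-05 -1.66727139e-03 -9.99998610e-01]] 0.09378648805440058 -0.0188
```

View pics/top0_b.png

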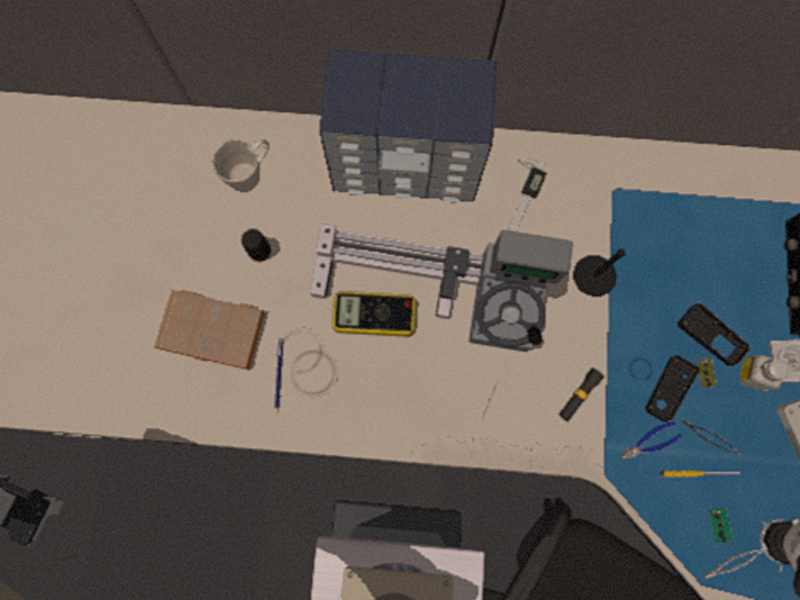

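View pics/side0_b.png

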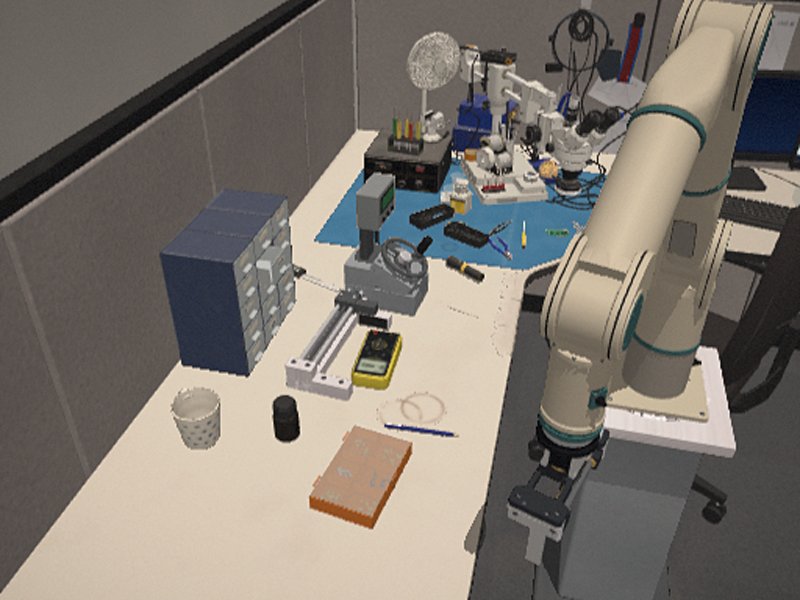

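The top view (800x600 scale) shows the fixed jaw at (322,260), fence along to (475,265), meter at (375,313), jaw at (447,280), wheel at (510,313) and the crank grip at (535,337). The side view shows the same scene. Next, an enlarged crop.

```bash
python3 - <<'E'
import cv2
i=cv2.imread('pics/top0.png')[135:235,190:370]
cv2.imwrite('pics/c1.png',cv2.resize(i,(792,440),interpolation=cv2.INTER_CUBIC))
i=cv2.imread('pics/side0.png')[105:260,175:300]
cv2.imwrite('pics/c2.png',cv2.resize(i,(480,595),interpolation=cv2.INTER_CUBIC))
E
```

```text
(no output)
```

View pics/c1.png

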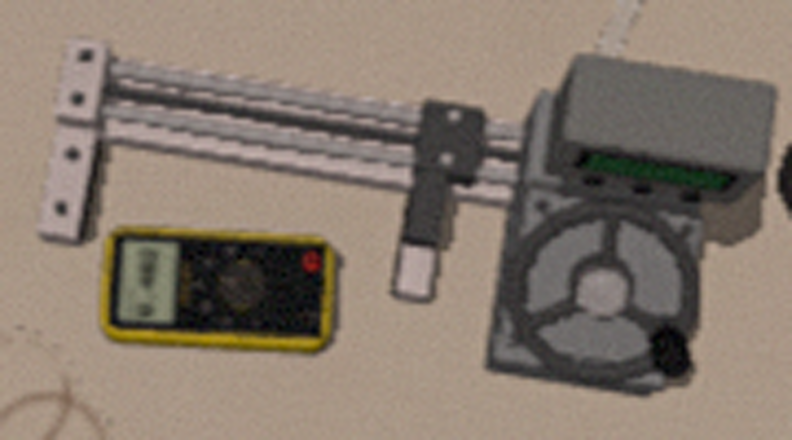

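View pics/c2.png

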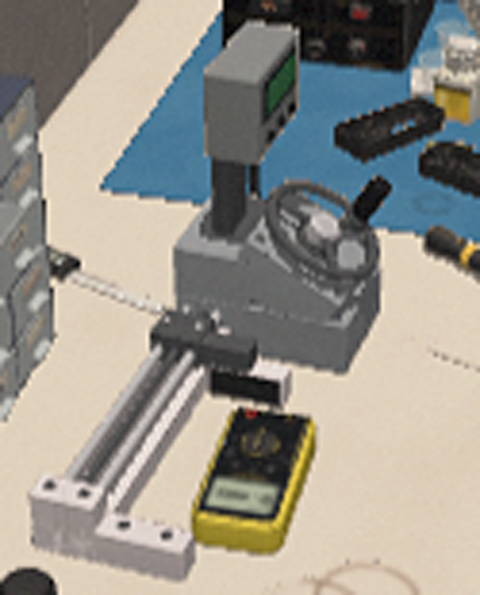

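```bash
cat >> h.py <<'E'
def Rz(a): return cv2.Rodrigues(np.array([0,0,a],float))[0]
def tf(p,X): return np.asarray(X,float)@Rz(p[2]).T+[p[0],p[1],0]   # p=(x,y,yaw)
WA=np.array([-.5,0,.75**.5]); WC=np.array([-.075,-.27,.125])
WX=np.array([.75**.5,0,.5]); WY=np.cross(WA,WX)
def wp(a,r=.05,h=.035): return WC+r*(np.cos(a)*WX+np.sin(a)*WY)+h*WA
E
cat > fit.py <<'E'
from h import *
from scipy.optimize import least_squares as LS
t=load('top0');s=load('side0')
T=lambda U,V:((U+.5)/4.4-.5+190,(V+.5)/4.4-.5+135)
S=lambda U,V:((U+.5)/3.84-.5+175,(V+.5)/3.84-.5+105)
C=[(t,WC,T(602,291)),(t,(-.08,-.162,.036),T(394,296)),(t,(-.08,.09,.036),T(82,242)),(s,WC,S(322,231)),(s,(-.08,-.162,.036),S(285,377)),(s,(-.08,.09,.036),S(195,545))]
f=lambda p:np.ravel([proj(d,tf(p,X))[0]-uv for d,X,uv in C])
r=LS(f,[.6,.0,0],loss='soft_l1');p=r.x;print(p);print(f(p).reshape(-1,2).round(1))
M=[(-.0825,-.041),(.0825,-.041),(.0825,.041),(-.0825,.041)]
G=[(t,T(670,352)),(s,S(373,202))]
g=lambda q:np.ravel([proj(d,tf(p,wp(q[0],.05,.035)))[0]-uv for d,uv in G])
for a0 in(-2.,0,2):
    q=LS(g,[a0]);print('grip',q.x,q.cost)
    if a0==-2 or q.cost<b.cost:b=q
# meter by top edges (top z .034 upper edge; lower z~.0)
cs=[T(U,V) for U,V in((106,231),(337,240),(327,351),(102,340))]
zs=[.03,.03,.017,.017]
P=np.array([ray(t,*c,z) for c,z in zip(cs,zs)]);print(P.round(3))
print('meter',P.mean(0),[np.linalg.norm(P[i]-P[i-1]).round(3) for i in range(4)],[np.arctan2(*(P[i]-P[j])[[1,0]]) for i,j in((0,1),(3,2))])
np.save('fix.npy',np.r_[p,b.x]);print('gripW',tf(p,wp(b.x[0])),'axis',Rz(p[2])@WA)
E
python3 fit.py
```

```text
[ 0.68331185  0.10015217 -0.07786419]
[[-1.9 -0.3]
 [ 5.9  0.1]
 [-3.2 -0.4]
 [-0.3  0.6]
 [ 1.4 -1.8]
 [ 0.2 -2.4]]
grip [-2.01213723] 2.5848203985745464
grip [-2.01213811] 2.5848203985258182
grip [4.27104738] 2.584820398504691
[[0.621 0.171 0.03 ]
 [0.628 0.006 0.03 ]
 [0.55  0.007 0.017]
 [0.544 0.167 0.017]]
meter [0.58578188 0.08754968 0.0235    ] [np.float64(0.078), np.float64(0.165), np.float64(0.079), np.float64(0.16)] [np.float64(1.6138822624842186), np.float64(1.6046281732788574)]
gripW [ 0.5481332  -0.20546785  0.14463207] axis [-0.49848506  0.03889277  0.8660254 ]
```

```bash
cat > ov.py <<'E'
from h import *
def box(x0,x1,y0,y1,z0,z1): return [(x,y,z) for x in(x0,x1) for y in(y0,y1) for z in(z0,z1)]
E_=[(a,b) for a in range(8) for b in range(a) if bin(a^b).count('1')==1]
def overlay(d,crop,k,p,jy,ga,m,f):
    u0,v0,w,h=crop
    im=cv2.resize(d['pixels'][v0:v0+h,u0:u0+w,::-1].copy(),None,fx=k,fy=k,interpolation=cv2.INTER_CUBIC)
    tr=lambda P:((proj(d,P)-[u0,v0]+.5)*k-.5).round().astype(int)
    def bx(b,pp,c):
        q=tr(tf(pp,b))
        for i,j in E_: cv2.line(im,tuple(map(int,q[i])),tuple(map(int,q[j])),c,1)
    bx(box(-.08,0,.09,.116,0,.036),p,(0,0,255)); bx(box(-.08,0,jy-.026,jy,0,.036),p,(0,255,0))
    bx(box(-.001,0,-.21,.09,0,.028),p,(255,255,0))
    if m is not None: bx(box(-.0825,.0825,-.041,.041,0,.034),m,(255,0,255))
    for h in(0,): cv2.polylines(im,[tr(tf(p,[wp(a,.064,h) for a in np.linspace(0,6.28,40)]))],True,(0,0,255),1)
    cv2.polylines(im,[tr(tf(p,[wp(ga,.05,h) for h in(.008,.056)]))],False,(0,255,255),2)
    cv2.imwrite('pics/'+f,im)
    return im
E
python3 - <<'E'
from ov import *
q=np.load('fix.npy');m=(.586,.0875,1.61)
A=overlay(load('top0'),(190,135,180,100),4.4,q[:3],-.162,q[3],m,'o1.png')
B=overlay(load('side0'),(175,140,125,120),2.,q[:3],-.162,q[3],m,'o2.png')
B=overlay(load('side0'),(210,145,80,112),4.,q[:3],-.162,q[3],m,'o2.png')
A=cv2.resize(A,None,fx=.6,fy=.6); h=max(A.shape[0],B.shape[0])
pad=lambda I:cv2.copyMakeBorder(I,0,h-I.shape[0],0,0,0)
cv2.imwrite('pics/o.png',np.hstack([pad(A),pad(B)]))
E
```

```text
(no output)
```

View pics/o.png

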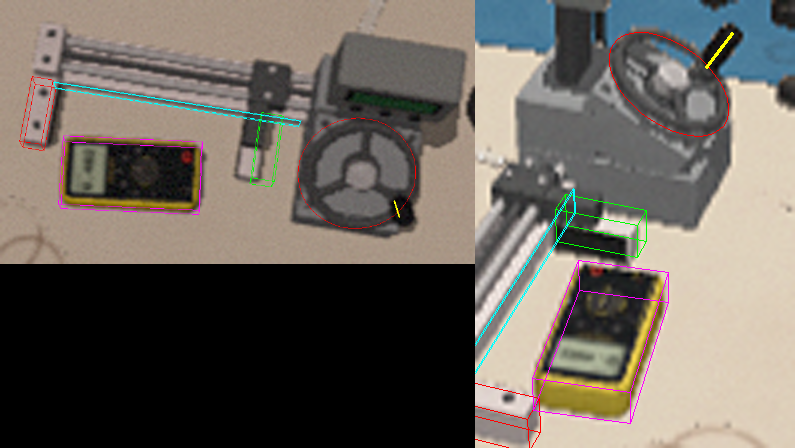

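The overlay shows the meter box and wheel fitting well. The fixed jaw is off by a few mm and the moving jaw by about 20 mm, so I'll refit with the jaw's y free and the fence line added.

```bash
cat > fit2.py <<'E'
from h import *
from scipy.optimize import least_squares as LS
t=load('top0');s=load('side0')
T=lambda U,V:((U+.5)/4.4-.5+190,(V+.5)/4.4-.5+135)
S=lambda U,V:((U+.5)/3.84-.5+175,(V+.5)/3.84-.5+105)
C=[(t,WC,T(602,291)),(t,(-.08,.09,.036),T(80,239)),(s,WC,S(322,231)),(s,(-.08,.09,.036),S(195,546))]
J=[(t,T(395,294)),(s,S(283,377))]
L=[T(107,143),T(508,205)]
def f(p): return np.r_[np.ravel([proj(d,tf(p,X))[0]-uv for d,X,uv in C]),np.ravel([proj(d,tf(p,(-.08,p[3],.036)))[0]-uv for d,uv in J]),[330*((ray(t,*l,0.)-[p[0],p[1],0])@Rz(p[2]))[0] for l in L]]
r=LS(f,[.6,.0,0,-.16],loss='soft_l1');p=r.x;print(p);print(f(p).round(1))
G=[(t,T(670,352)),(s,S(373,202))]
q=LS(lambda q:np.ravel([proj(d,tf(p,wp(q[0],.05,.035)))[0]-uv for d,uv in G]),[-2]);print('grip',q.x,q.fun)
np.save('fix.npy',np.r_[p[:3],q.x])
m=np.array([.586,.0875,0]);print('meter in fix',(m-[p[0],p[1],0])@Rz(p[2]))
print('pen',ray(t,279*.64,340*.64,0),ray(t,278*.64,410*.64,0),'torch',ray(t,582*.64,394*.64,.015))
print('gripW',tf(p,wp(q.x[0])),'start',tf(p,[-.20,-.02,0]))
E
python3 fit2.py
```

```text
[ 0.6851092   0.09406225 -0.0832429  -0.13969349]
[ 0.  -0.2 -0.8 -0.3 -0.1 -0.2  0.  -3.9  0.4 -0.8  0.   0.7  0.4  1.1]
grip [-2.06291986] [-0.61680276  0.16724823 -0.10433793 -0.86787433]
meter in fix [-0.09822038 -0.01478014  0.        ]
pen [0.51996878 0.27437146 0.        ] [0.38095769 0.25993121 0.        ] torch [ 0.46110029 -0.33378104  0.015     ]
gripW [ 0.54642693 -0.20952456  0.14349843] start [0.4841388  0.09076087 0.        ]
```

Emit:
{"method": "servo_tool", "body": {"moves": [{"wz": -6.8, "jaw": 1}, {"wz": -6.7}, {"tx": -0.0215, "ty": -0.0335}, {"tx": -0.0215, "ty": -0.0335}, {"tx": -0.0215, "ty": -0.0335}, {"tx": -0.0215, "ty": -0.0335}, {"tx": -0.0215, "ty": -0.0335}, {"tx": -0.0215, "ty": -0.0335}, {"tx": -0.0215, "ty": -0.0335}, {"tx": -0.0215, "ty": -0.0335}]}}

```text
invalid input at $.moves[0]: expected keys wx, wy, wz, tx, ty, tz, jaw
```

Emit:
{"method": "servo_tool", "body": {"moves": [{"tx": -0.0215, "ty": -0.0335}, {"tx": -0.0215, "ty": -0.0335}, {"tx": -0.0215, "ty": -0.0335}, {"tx": -0.0215, "ty": -0.0335}, {"tx": -0.0215, "ty": -0.0335}, {"tx": -0.0215, "ty": -0.0335}, {"tx": -0.0215, "ty": -0.0335}, {}, {}]}}

```text
invalid input at $.moves[0]: expected keys wx, wy, wz, tx, ty, tz, jaw
```

```bash
cat >> h.py <<'E'
def goal(Pf,Rf=None,fix=None):
    "remaining tool-frame move to grasp/tip pose given in the fixture frame"
    p=np.load('fix.npy'); s=bot.state(); R=np.array(s['ee_rot']); 
    w=tf(p,Pf); Rg=Rz(p[2])@(np.diag([-1.,1,-1]) if Rf is None else Rf)
    print('clock',s['clock'],'tool shift',(R.T@(w-s['eef_pos'])).round(4),'turn deg',np.degrees(cv2.Rodrigues(R.T@Rg)[0].ravel()).round(2),'F',np.round(s['ft_force'],1))
    print('tcp in fix',((np.array(s['eef_pos'])-[p[0],p[1],0])@Rz(p[2])).round(4),'q',np.round(s['qpos'],2))
E
python3 - <<'E'
from h import *
goal([-.20,-.015,.012])
d=grab('wrist','w0')
E
```

```text
clock 0.1 tool shift [-0.4302 -0.4063  0.1933] turn deg [-9.00e-02 -1.00e-02 -1.35e+01] F [-0.7  0.  -0.4]
tcp in fix [-0.5234  0.4808  0.2047] q [-1.32  0.63  0.04  1.52 -0.03  1.   -0.02]
```

View pics/w0.png

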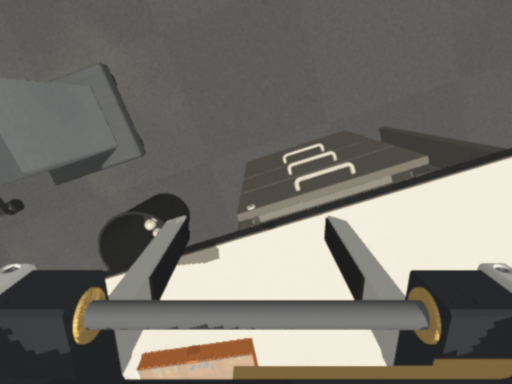

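The calls were refused because every row needs all the keys. The wrist view still shows the start pose, with the orange case at (195,355).

Emit:
{"method": "servo_tool", "body": {"moves": [{"wx": 0, "wy": 0, "wz": -6.8, "tx": 0, "ty": 0, "tz": 0, "jaw": 1}, {"wx": 0, "wy": 0, "wz": -6.7, "tx": 0, "ty": 0, "tz": 0, "jaw": 1}, {"wx": 0, "wy": 0, "wz": 0, "tx": -0.0215, "ty": -0.0335, "tz": 0, "jaw": 1}, {"wx": 0, "wy": 0, "wz": 0, "tx": -0.0215, "ty": -0.0335, "tz": 0, "jaw": 1}, {"wx": 0, "wy": 0, "wz": 0, "tx": -0.0215, "ty": -0.0335, "tz": 0, "jaw": 1}, {"wx": 0, "wy": 0, "wz": 0, "tx": -0.0215, "ty": -0.0335, "tz": 0, "jaw": 1}, {"wx": 0, "wy": 0, "wz": 0, "tx": -0.0215, "ty": -0.0335, "tz": 0, "jaw": 1}, {"wx": 0, "wy": 0, "wz": 0, "tx": -0.0215, "ty": -0.0335, "tz": 0, "jaw": 1}, {"wx": 0, "wy": 0, "wz": 0, "tx": -0.0215, "ty": -0.0335, "tz": 0, "jaw": 1}, {"wx": 0, "wy": 0, "wz": 0, "tx": -0.0215, "ty": -0.0335, "tz": 0, "jaw": 1}]}}

```text
clock: 1.15
eef_pos: [0.3533, 0.3343, 0.2054]
ee_rot: [[-0.997, 0.083, 0.0], [0.083, 0.997, -0.0], [-0.0, -0.0, -1.0]]
ft_force: [0.8, -0.2, -0.2]
opening: 0.0938
grasp_force: 0.0
```

Emit:
{"method": "servo_tool", "body": {"moves": [{"wx": 0, "wy": 0, "wz": 0, "tx": -0.0215, "ty": -0.0335, "tz": 0, "jaw": 1}, {"wx": 0, "wy": 0, "wz": 0, "tx": -0.0215, "ty": -0.0335, "tz": 0, "jaw": 1}, {"wx": 0, "wy": 0, "wz": 0, "tx": -0.0215, "ty": -0.0335, "tz": 0, "jaw": 1}, {"wx": 0, "wy": 0, "wz": 0, "tx": -0.0215, "ty": -0.0335, "tz": 0, "jaw": 1}, {"wx": 0, "wy": 0, "wz": 0, "tx": -0.0215, "ty": -0.0335, "tz": 0, "jaw": 1}, {"wx": 0, "wy": 0, "wz": 0, "tx": -0.0215, "ty": -0.0335, "tz": 0, "jaw": 1}, {"wx": 0, "wy": 0, "wz": 0, "tx": -0.0215, "ty": -0.0335, "tz": 0, "jaw": 1}, {"wx": 0, "wy": 0, "wz": 0, "tx": 0, "ty": 0, "tz": 0, "jaw": 1}]}}

```text
clock: 1.95
eef_pos: [0.4856, 0.0836, 0.2054]
ee_rot: [[-0.996, 0.092, 0.002], [0.092, 0.996, -0.003], [-0.002, -0.003, -1.0]]
ft_force: [0.3, -0.9, -0.4]
opening: 0.094
grasp_force: 0.0
```

```bash
python3 - <<'E'
from h import *
goal([-.20,-.015,.012])
d=grab('wrist','w1')
E
```

```text
clock 1.95 tool shift [0.0025 0.0125 0.1934] turn deg [-0.16  0.1  -0.53] F [ 0.3 -0.9 -0.4]
tcp in fix [-0.1979 -0.027   0.2054] q [-0.25  0.4   0.03  1.95 -0.01  0.79  1.26]
```

View pics/w1.png

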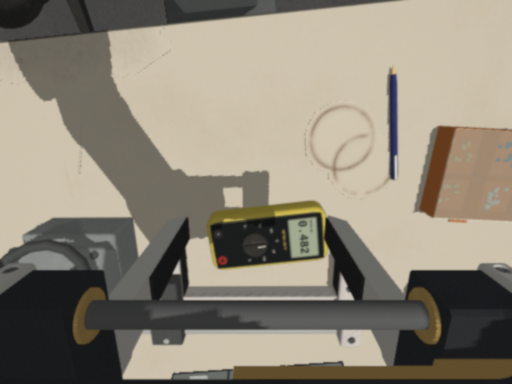

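The wrist view shows the meter's corners near (209,214), (323,203), (326,257) and (215,268), clear of both jaws.

```bash
python3 - <<'E'
from h import *
p=np.load('fix.npy');d=load('w1')
for u,v,z in((209,214,.02),(323,203,.02),(326,257,.03),(215,268,.03),(166,343,.036),(341,343,.036)): print((ray(d,u,v,z)-[p[0],p[1],0])@Rz(p[2]))
E
```

```text
[-0.13281888 -0.09436268  0.02      ]
[-0.14785719  0.06362227  0.02      ]
[-0.06990999  0.07017424  0.03      ]
[-0.05315682 -0.08862895  0.03      ]
[ 0.07549138 -0.1705865   0.036     ]
[0.07698541 0.10093988 0.036     ]
```

Emit:
{"method": "servo_tool", "body": {"moves": [{"wx": 0, "wy": 0, "wz": -0.5, "tx": 0.003, "ty": 0.007, "tz": 0.04, "jaw": 1}, {"wx": 0, "wy": 0, "wz": 0, "tx": 0, "ty": 0.005, "tz": 0.04, "jaw": 1}, {"wx": 0, "wy": 0, "wz": 0, "tx": 0, "ty": 0, "tz": 0.04, "jaw": 1}, {"wx": 0, "wy": 0, "wz": 0, "tx": 0, "ty": 0, "tz": 0.04, "jaw": 1}, {"wx": 0, "wy": 0, "wz": 0, "tx": 0, "ty": 0, "tz": 0.03, "jaw": 1}, {"wx": 0, "wy": 0, "wz": 0, "tx": 0, "ty": 0, "tz": 0, "jaw": 1}]}}

```text
clock: 2.6
eef_pos: [0.4776, 0.1029, 0.0123]
ee_rot: [[-0.997, 0.072, -0.008], [0.072, 0.997, -0.001], [0.008, -0.002, -1.0]]
ft_force: [-0.2, 0.3, -0.4]
opening: 0.0941
grasp_force: 0.0
```

```bash
python3 -c "
from h import *
goal([-.15,-.015,.014])"
```

```text
clock 2.6 tool shift [-0.0574 -0.0072 -0.0021] turn deg [-0.09 -0.44  0.63] F [-0.2  0.3 -0.4]
tcp in fix [-0.2075 -0.0084  0.0123] q [-0.27  0.73  0.01  2.1  -0.01  0.32  1.24]
```

Emit:
{"method": "servo_tool", "body": {"moves": [{"wx": 0, "wy": -0.4, "wz": 0.6, "tx": -0.02, "ty": -0.004, "tz": -0.001, "jaw": 1}, {"wx": 0, "wy": 0, "wz": 0, "tx": -0.02, "ty": 0, "tz": 0, "jaw": 1}, {"wx": 0, "wy": 0, "wz": 0, "tx": -0.006, "ty": 0, "tz": 0, "jaw": 1}, {"wx": 0, "wy": 0, "wz": 0, "tx": -0.006, "ty": 0, "tz": 0, "jaw": 1}, {"wx": 0, "wy": 0, "wz": 0, "tx": -0.006, "ty": 0, "tz": 0, "jaw": 1}, {"wx": 0, "wy": 0, "wz": 0, "tx": -0.006, "ty": 0, "tz": 0, "jaw": 1}, {"wx": 0, "wy": 0, "wz": 0, "tx": -0.006, "ty": 0, "tz": 0, "jaw": 1}, {"wx": 0, "wy": 0, "wz": 0, "tx": -0.006, "ty": 0, "tz": 0, "jaw": 1}, {"wx": 0, "wy": 0, "wz": 0, "tx": -0.006, "ty": 0, "tz": 0, "jaw": 1}, {"wx": 0, "wy": 0, "wz": 0, "tx": -0.005, "ty": 0, "tz": 0, "jaw": 1}]}}

```text
clock: 3.6
eef_pos: [0.5685, 0.0902, 0.0168]
ee_rot: [[-0.996, 0.085, 0.008], [0.085, 0.996, -0.001], [-0.008, -0.0, -1.0]]
ft_force: [-1.8, 0.0, 0.4]
opening: 0.094
grasp_force: 1.1
```

```bash
python3 -c "
from h import *
goal([-.09,-.012,.012])"
```

```text
clock 3.6 tool shift [-0.0258  0.0016  0.005 ] turn deg [-0.02  0.43 -0.13] F [-1.8  0.   0.4]
tcp in fix [-0.1159 -0.0135  0.0168] q [-0.21  0.79  0.01  1.88 -0.    0.47  1.28]
```

Emit:
{"method": "servo_tool", "body": {"moves": [{"wx": 0, "wy": 0, "wz": 0, "tx": -0.004, "ty": 0, "tz": 0.002, "jaw": 1}, {"wx": 0, "wy": 0, "wz": 0, "tx": -0.004, "ty": 0, "tz": 0, "jaw": 1}, {"wx": 0, "wy": 0, "wz": 0, "tx": -0.004, "ty": 0, "tz": 0, "jaw": 1}, {"wx": 0, "wy": 0, "wz": 0, "tx": -0.004, "ty": 0, "tz": 0, "jaw": 1}, {"wx": 0, "wy": 0, "wz": 0, "tx": -0.003, "ty": 0, "tz": 0, "jaw": 1}, {"wx": 0, "wy": 0, "wz": 0, "tx": 0, "ty": 0, "tz": 0, "jaw": 1}]}}

```text
clock: 4.2
eef_pos: [0.588, 0.0891, 0.0152]
ee_rot: [[-0.996, 0.085, 0.009], [0.085, 0.996, -0.0], [-0.009, 0.0, -1.0]]
ft_force: [0.3, -0.3, -0.7]
opening: 0.0936
grasp_force: 0.2
```

```bash
python3 -c "
from h import *
goal([-.09,-.012,.012])"
```

```text
clock 4.2 tool shift [-0.0064  0.0011  0.0032] turn deg [ 0.02  0.51 -0.11] F [ 0.3 -0.3 -0.7]
tcp in fix [-0.0964 -0.0131  0.0152] q [-0.2   0.81  0.    1.82 -0.    0.5   1.29]
```

Continue with small steps until the force at the fence rises.

Emit:
{"method": "servo_tool", "body": {"moves": [{"wx": 0, "wy": 0, "wz": 0, "tx": -0.002, "ty": 0, "tz": 0, "jaw": 1}, {"wx": 0, "wy": 0, "wz": 0, "tx": -0.002, "ty": 0, "tz": 0, "jaw": 1}, {"wx": 0, "wy": 0, "wz": 0, "tx": -0.002, "ty": 0, "tz": 0, "jaw": 1}]}}

```text
clock: 4.5
eef_pos: [0.5909, 0.0889, 0.0151]
ee_rot: [[-0.996, 0.085, 0.003], [0.085, 0.996, -0.0], [-0.003, -0.0, -1.0]]
ft_force: [-9.1, 2.1, 6.4]
opening: 0.0942
grasp_force: 3.8
```

Emit:
{"method": "servo_tool", "body": {"moves": [{"wx": 0, "wy": 0, "wz": 0, "tx": -0.002, "ty": 0, "tz": 0, "jaw": 1}, {"wx": 0, "wy": 0, "wz": 0, "tx": -0.001, "ty": 0, "tz": 0, "jaw": 1}, {"wx": 0, "wy": 0, "wz": 0, "tx": 0, "ty": 0, "tz": 0, "jaw": 1}]}}

```text
clock: 4.8
eef_pos: [0.5908, 0.0888, 0.0148]
ee_rot: [[-0.996, 0.085, -0.002], [0.085, 0.996, -0.001], [0.002, -0.001, -1.0]]
ft_force: [-11.2, 1.6, 8.0]
opening: 0.0942
grasp_force: 5.5
```

```bash
python3 -c "
from h import *
goal([-.09,-.012,.012])"
```

```text
clock 4.8 tool shift [-0.0035  0.0011  0.0028] turn deg [-0.05 -0.12 -0.1 ] F [-11.2   1.6   8. ]
tcp in fix [-0.0935 -0.0131  0.0148] q [-0.2   0.81  0.    1.8  -0.    0.53  1.29]
```

Contact with the fence (about 11 N, no more motion). Back off and look.

Emit:
{"method": "servo_tool", "body": {"moves": [{"wx": 0, "wy": 0, "wz": 0, "tx": 0.01, "ty": 0, "tz": 0, "jaw": 1}, {"wx": 0, "wy": 0, "wz": 0, "tx": 0.02, "ty": 0, "tz": 0, "jaw": 1}, {"wx": 0, "wy": 0, "wz": 0, "tx": 0.03, "ty": 0, "tz": -0.01, "jaw": 1}, {"wx": 0, "wy": 0, "wz": 0, "tx": 0.03, "ty": 0, "tz": -0.04, "jaw": 1}, {"wx": 0, "wy": 0, "wz": 0, "tx": 0.02, "ty": 0, "tz": -0.04, "jaw": 1}, {"wx": 0, "wy": 0, "wz": 0, "tx": 0.0, "ty": -0.02, "tz": -0.04, "jaw": 1}, {"wx": 0, "wy": 0, "wz": 0, "tx": 0.0, "ty": -0.03, "tz": -0.04, "jaw": 1}, {"wx": 0, "wy": 0, "wz": 0, "tx": 0.0, "ty": -0.03, "tz": -0.04, "jaw": 1}, {"wx": 0, "wy": 0, "wz": 0, "tx": 0.0, "ty": -0.03, "tz": -0.03, "jaw": 1}, {"wx": 0, "wy": 0, "wz": 0, "tx": 0.0, "ty": 0, "tz": 0, "jaw": 1}]}}

```text
clock: 5.8
eef_pos: [0.4789, -0.0167, 0.259]
ee_rot: [[-0.996, 0.092, 0.019], [0.092, 0.996, -0.003], [-0.02, -0.001, -1.0]]
ft_force: [0.3, -0.7, 0.2]
opening: 0.0942
grasp_force: 0.0
```

```bash
python3 - <<'E'
from ov import *
q=np.load('fix.npy');p=q[:3]
m=np.r_[tf(p,[-.041,-.013,0])[:2],p[2]+np.pi/2]
a=grab('top','top1'); w=grab('wrist','w2'); goal([0,0,0])
A=overlay(a,(190,130,180,100),4.4,p,-.14,q[3],m,'o3.png')
B=overlay(w,(0,0,512,384),1,p,-.14,q[3],m,'o4.png')
A=A[:,:];k=800/A.shape[1]
cv2.imwrite('pics/o5.png',np.vstack([A[:, :512],B[150:330]]) if 0 else np.hstack([cv2.resize(A,(440,244)),cv2.resize(B,(350,262))[:244]]))
cv2.imwrite('pics/o6.png',np.vstack([cv2.resize(A,(612,340))[:, :612],cv2.resize(B[110:,:],(478,256))[:, :478] if 0 else cv2.copyMakeBorder(cv2.resize(B[140:],(512,244)),0,0,0,100,0)]))
E
```

```text
clock 5.9 tool shift [-0.1958  0.1238  0.2575] turn deg [ 0.04  0.65 -0.2 ] F [ 0.1  0.9 -0.3]
tcp in fix [-0.1992 -0.1233  0.2552] q [-0.05  0.31  0.03  1.93 -0.01  0.89  1.46]
```

View pics/o6.png

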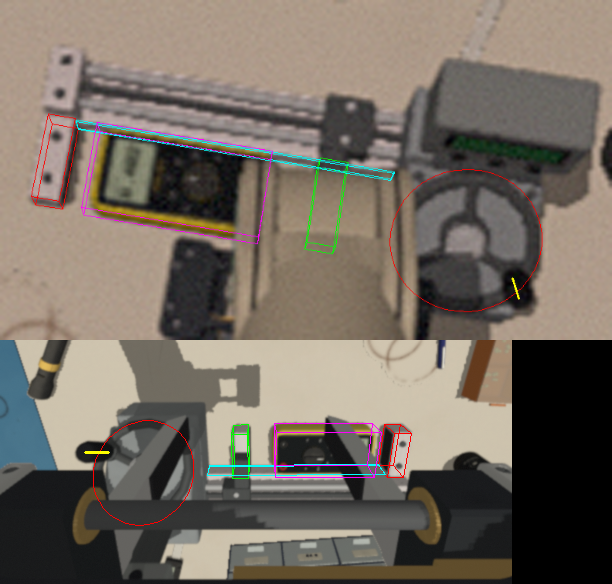

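The overlays agree. The meter lies square against the fence and short of both jaws, with the grip where it was estimated. Next, tilt the hand onto the wheel axis and move over to the grip.

Emit:
{"method": "servo_tool", "body": {"moves": [{"wx": 0, "wy": -7.5, "wz": 0, "tx": 0, "ty": -0.01, "tz": 0, "jaw": 0.15}, {"wx": 0, "wy": -7.5, "wz": 0, "tx": 0, "ty": -0.03, "tz": 0, "jaw": 0.15}, {"wx": 0, "wy": -7.5, "wz": 0, "tx": 0, "ty": -0.03, "tz": 0, "jaw": 0.15}, {"wx": 0, "wy": -7.0, "wz": 0, "tx": 0, "ty": -0.03, "tz": 0, "jaw": 0.15}, {"wx": 0, "wy": 0, "wz": 0, "tx": 0, "ty": -0.03, "tz": 0, "jaw": 0.15}, {"wx": 0, "wy": 0, "wz": 0, "tx": 0, "ty": -0.03, "tz": 0, "jaw": 0.15}, {"wx": 0, "wy": 0, "wz": 0, "tx": 0, "ty": -0.02, "tz": 0, "jaw": 0.15}, {"wx": 0, "wy": 0, "wz": 0, "tx": 0, "ty": 0, "tz": 0, "jaw": 0.15}]}}

```text
clock: 6.7
eef_pos: [0.4587, -0.1604, 0.2469]
ee_rot: [[-0.917, 0.076, 0.392], [0.078, 0.997, -0.011], [-0.392, 0.021, -0.92]]
ft_force: [0.3, 0.3, 0.1]
opening: 0.0539
grasp_force: 0.0
```

```bash
cat >> h.py <<'E'
RT=np.column_stack([-WX,[0,1,0],-WA])
def cg(a,h,r=.05): goal(wp(a,r,h),RT)
E
python3 -c "
from h import *
a=np.load('fix.npy')[3];cg(a,.09);print(bot.state()['opening']);cg(a,.023)"
```

```text
clock 6.7 tool shift [-0.0371 -0.0433  0.0754] turn deg [ 1.25 -6.92 -0.18] F [0.3 0.3 0.1]
tcp in fix [-0.2045 -0.2724  0.2469] q [ 0.33  0.18  0.06  2.26 -0.46  0.35  2.28]
0.05393658151415151
clock 6.7 tool shift [-0.0452 -0.0447  0.1419] turn deg [ 1.25 -6.92 -0.18] F [0.3 0.3 0.1]
tcp in fix [-0.2045 -0.2724  0.2469] q [ 0.33  0.18  0.06  2.26 -0.46  0.35  2.28]
```

Emit:
{"method": "servo_tool", "body": {"moves": [{"wx": 0.6, "wy": -3.5, "wz": 0, "tx": -0.015, "ty": -0.015, "tz": 0.005, "jaw": 0.15}, {"wx": 0.6, "wy": -3.4, "wz": 0, "tx": -0.02, "ty": -0.02, "tz": 0.02, "jaw": 0.15}, {"wx": 0, "wy": 0, "wz": 0, "tx": -0.01, "ty": -0.01, "tz": 0.02, "jaw": 0.15}, {"wx": 0, "wy": 0, "wz": 0, "tx": 0, "ty": 0, "tz": 0, "jaw": 0.15}, {"wx": 0, "wy": 0, "wz": 0, "tx": 0, "ty": 0, "tz": 0, "jaw": 0.15}]}}

```text
clock: 7.2
eef_pos: [0.5031, -0.1911, 0.2307]
ee_rot: [[-0.879, 0.073, 0.472], [0.073, 0.997, -0.02], [-0.472, 0.017, -0.882]]
ft_force: [0.2, 0.3, -0.6]
opening: 0.0542
grasp_force: 0.0
```

```bash
python3 - <<'E'
from ov import *
q=np.load('fix.npy');a=q[3];cg(a,.023)
w=grab('wrist','w3');B=overlay(w,(0,0,512,384),1.5,q[:3],-.14,a,None,'o7.png')
E
```

```text
clock 7.2 tool shift [ 0.0014 -0.0169  0.1097] turn deg [ 1.12 -1.85  0.03] F [ 0.2  0.3 -0.6]
tcp in fix [-0.1576 -0.2993  0.2307] q [ 0.43  0.28  0.01  2.25 -0.88  0.24  2.75]
```

View pics/o7.png

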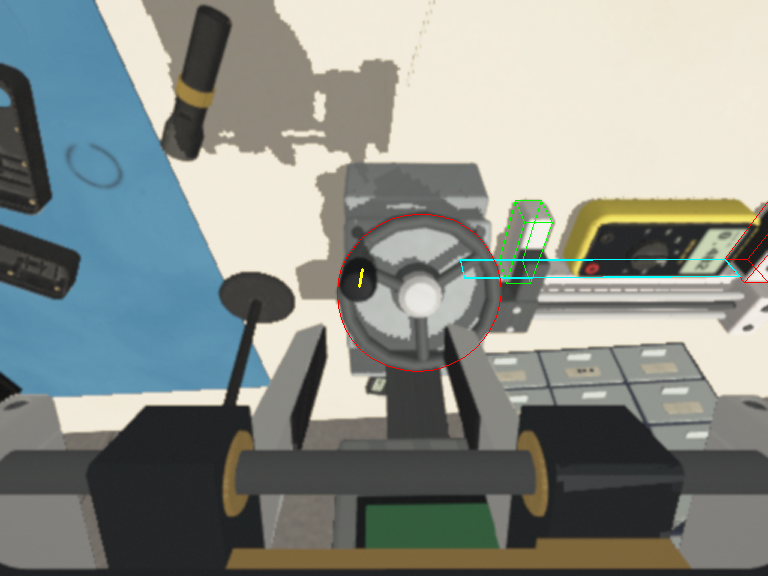

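The wrist view confirms the fit: the grip at (358,280) lies under the yellow line, and the wheel is at (420,293). But joint 6 (0.24, limit 0.23) and joint 7 are close to their limits, so I'll fit a kinematic model and choose a tilt with margin.

```bash
cat > kin.py <<'E'
from h import *
import itertools
from scipy.optimize import least_squares as LS
from scipy.spatial.transform import Rotation as Ro
Q=np.array([[-1.318,.628,.038,1.517,-.027,.996,-.02],[-.25,.4,.03,1.95,-.01,.79,1.26],[-.27,.73,.01,2.1,-.01,.32,1.24],[-.21,.79,.01,1.88,0,.47,1.28],[-.2,.81,0,1.80,0,.53,1.29],[-.05,.31,.03,1.93,-.01,.89,1.46],[.33,.18,.06,2.26,-.46,.35,2.28],[.43,.28,.01,2.25,-.88,.24,2.75]])
X=np.array([[.204,.617,.205],[.4856,.0836,.2054],[.4776,.1029,.0123],[.5685,.0902,.0168],[.5908,.0888,.0148],[.4789,-.0167,.257],[.4587,-.1604,.2469],[.503,-.191,.2307]])
zt={7:[.392,-.011,-.92],6:[.019,-.003,-1]}
R7=np.array([[-0.917,.076,.392],[.078,.997,-.011],[-.392,.021,-.92]])
R8=np.array([[-0.879,.073,.472],[.073,.997,-.02],[-.472,.017,-.882]])
def fk(q,L,s,c):
    q=np.array(q)*s; R=Ro.from_euler('z',q[0]); p=np.array([0,0,L[0]])
    R=R*Ro.from_euler('y',q[1])*Ro.from_euler('z',q[2]); p=p+R.apply([L[1],0,L[2]])
    R=R*Ro.from_euler('y',q[3]); 
    p=p+R.apply([-L[3],0,L[4]]); R=R*Ro.from_euler('z',q[4])*Ro.from_euler('y',q[5]); p=p+R.apply([L[5],0,L[6]])
    return p,(R*Ro.from_euler('z',q[6]+c)).as_matrix()
def fit():
    best=None
    for a,b,g in itertools.product((1,-1),repeat=3):
        s=np.array([-1,1,a,1,b,1,g])
        f=lambda v:np.r_[np.ravel([fk(q,v[:7],s,v[7])[0]-x for q,x in zip(Q,X)]),.1*np.ravel([fk(q,v[:7],s,v[7])[1]-R for q,R in((Q[6],R7),(Q[7],R8))])]
        for c in(0,1.57,3.14,-1.57):
            r=LS(f,[.3,0,.4,0,.4,0,.2,c])
            if best is None or r.cost<best[0].cost: best=(r,s)
    return best
E
cat > k2.py <<'E'
from kin import *
r,s=fit();v=r.x;print(r.cost,s,v.round(3),np.abs(r.fun[:24]).max())
p=np.load('fix.npy');lo=np.array([-3.06,-.37,-1.25,.18,-1.1,.23,-2.94]);hi=np.array([3.06,2.12,1.32,2.47,4.24,1.98,2.94])
for tilt in(10,15,18,20,22,25,30,40,45,50):
  for yaw in (-20,0,20):
    z=np.array([np.sin(np.radians(tilt)),0,-np.cos(np.radians(tilt))]);y=np.array([0,1.,0])
    Rf=Rz(p[2])@Rz(np.radians(yaw))@np.column_stack([np.cross(y,z),y,z]); q=np.array([.4,.4,0.02,2.2,-.3,.5,2.2]); out=[];err=0
    for a in np.linspace(-2.06,-2.06-6.28,13):
        G=tf(p,wp(a,.05,.042))+Rf[:,2]*.0188
        f=lambda q:np.r_[fk(q,v[:7],s,v[7])[0]-G,.3*Ro.from_matrix(fk(q,v[:7],s,v[7])[1].T@Rf).as_rotvec(),.0005*q[2]]
        o=LS(f,np.clip(q,lo+1e-6,hi-1e-6),bounds=(lo,hi));q=o.x;out.append(q);err=max(err,np.abs(o.fun[:6]).max())
    out=np.array(out);print(tilt,yaw,'err %.4f'%err,'j5 %.2f %.2f j6 %.2f %.2f j7 %.2f %.2f j4max %.2f'%(*out[:,4][[out[:,4].argmin(),out[:,4].argmax()]],out[:,5].min(),out[:,5].max(),out[:,6].min(),out[:,6].max(),out[:,3].max()),'j3 %.2f %.2f'%(out[:,2].min(),out[:,2].max()))
E
timeout 300 python3 k2.py
```

```text
0.0024474879980519166 [-1  1 -1  1 -1  1 -1] [ 3.310e-01 -2.000e-03  5.260e-01  1.000e-03  3.700e-01 -3.000e-02
  3.550e-01  1.567e+00] 0.030037326931375355
10 -20 err 0.0000 j5 0.03 0.10 j6 0.36 0.61 j7 1.24 1.47 j4max 2.06 j3 -0.00 0.00
10 0 err 0.0000 j5 -0.13 -0.05 j6 0.37 0.61 j7 1.74 1.98 j4max 2.06 j3 -0.00 0.01
10 20 err 0.0000 j5 -0.25 -0.15 j6 0.42 0.66 j7 2.21 2.44 j4max 2.03 j3 -0.00 0.01
15 -20 err 0.0000 j5 0.05 0.42 j6 0.23 0.47 j7 1.03 1.45 j4max 2.13 j3 -0.11 0.00
15 0 err 0.0000 j5 -0.34 -0.10 j6 0.23 0.47 j7 1.79 2.13 j4max 2.13 j3 -0.00 0.04
15 20 err 0.0000 j5 -0.50 -0.28 j6 0.32 0.55 j7 2.36 2.68 j4max 2.09 j3 -0.00 0.01
18 -20 err 0.0000 j5 -0.95 0.50 j6 0.23 0.38 j7 1.01 2.29 j4max 2.16 j3 -0.18 0.47
18 0 err 0.0000 j5 -0.90 -0.15 j6 0.23 0.38 j7 1.84 2.66 j4max 2.15 j3 -0.00 0.24
18 20 err 0.0000 j5 -0.71 -0.39 j6 0.28 0.50 j7 2.47 2.88 j4max 2.13 j3 -0.01 0.01
20 -20 err 0.0032 j5 -1.10 0.86 j6 0.23 0.32 j7 0.70 2.47 j4max 2.17 j3 -0.30 0.53
20 0 err 0.0016 j5 -1.10 -0.20 j6 0.23 0.33 j7 1.90 2.85 j4max 2.17 j3 -0.00 0.29
20 20 err 0.0000 j5 -0.81 -0.47 j6 0
[... 836 characters left out ...]
j7 2.19 2.46 j4max 2.15 j3 0.56 0.83
40 0 err 0.0760 j5 -1.10 -1.07 j6 0.23 0.23 j7 2.78 2.94 j4max 2.15 j3 -0.06 0.19
40 20 err 0.0496 j5 -0.76 -0.49 j6 0.23 0.23 j7 2.94 2.94 j4max 2.12 j3 -0.70 -0.47
45 -20 err 0.0994 j5 -1.10 -1.10 j6 0.23 0.23 j7 2.13 2.44 j4max 2.14 j3 0.61 0.91
45 0 err 0.0940 j5 -1.10 -1.04 j6 0.23 0.23 j7 2.81 2.94 j4max 2.14 j3 -0.16 0.12
45 20 err 0.0586 j5 -0.70 -0.40 j6 0.23 0.23 j7 2.94 2.94 j4max 2.12 j3 -0.83 -0.62
50 -20 err 0.1181 j5 -1.10 -1.10 j6 0.23 0.23 j7 2.06 2.42 j4max 2.14 j3 0.66 1.00
50 0 err 0.1130 j5 -1.10 -0.99 j6 0.23 0.23 j7 2.85 2.94 j4max 2.14 j3 -0.30 0.02
50 20 err 0.0741 j5 -0.61 -0.29 j6 0.23 0.23 j7 2.94 2.94 j4max 2.11 j3 -0.96 -0.77
```

```bash
cat > k3.py <<'E'
import kin; from kin import *
st=bot.state();kin.Q=Q=np.vstack([Q,st['qpos']]);kin.X=X=np.vstack([X,st['eef_pos']]);R9=np.array(st['ee_rot']);print(R9.round(3))
s=np.array([-1,1,-1,1,-1,1,-1])
def fk(q,L):
    q=np.array(q)*s; R=Ro.from_euler('z',q[0]); p=np.array([0,0,L[0]])+R.apply([L[8],0,0])
    R=R*Ro.from_euler('y',q[1]); R=R*Ro.from_euler('z',q[2]); p=p+R.apply([L[1],L[9],L[2]])
    R=R*Ro.from_euler('y',q[3]); p=p+R.apply([L[3],L[10],L[4]])
    R=R*Ro.from_euler('z',q[4])*Ro.from_euler('y',q[5]); p=p+R.apply([L[5],0,L[6]])
    return p,(R*Ro.from_euler('z',q[6]+L[7])).as_matrix()
f=lambda v:np.r_[np.ravel([fk(q,v)[0]-x for q,x in zip(Q,X)]),.1*np.ravel([fk(q,v)[1]-R for q,R in((Q[6],R7),(Q[8],R9))]),.01*v[8:],.01*v[[1,3,5]]]
for c in(0,1.57,-1.57,3.14):
    o=LS(f,[.33,0,.5,0,.4,0,.35,c,0,0,0])
    if c==0 or o.cost<r.cost:r=o
v=r.x;print(v.round(3));print(r.fun[:27].reshape(-1,3).round(3));print((r.fun[27:45]*10).reshape(2,3,3).round(2)); np.save('v.npy',v)
E
python3 k3.py
```

```text
[[-0.878  0.073  0.472]
 [ 0.072  0.997 -0.02 ]
 [-0.472  0.017 -0.881]]
[ 3.280e-01  6.000e-03  5.530e-01 -1.000e-03  3.780e-01  2.000e-03
  3.630e-01  1.569e+00  4.000e-03 -1.400e-02 -1.400e-02]
[[-0.001  0.001 -0.   ]
 [ 0.001 -0.     0.002]
 [ 0.002 -0.003  0.001]
 [-0.003 -0.004 -0.003]
 [ 0.002  0.003  0.002]
 [-0.001  0.002 -0.001]
 [ 0.002  0.002  0.003]
 [-0.001 -0.001 -0.003]
 [-0.001 -0.    -0.001]]
[[[ 0.    0.    0.01]
  [ 0.   -0.    0.  ]
  [-0.01  0.    0.  ]]

 [[-0.   -0.    0.  ]
  [-0.    0.    0.  ]
  [-0.   -0.   -0.  ]]]
```

```bash
cat > k4.py <<'E'
from kin import *
exec(open('k3.py').read().split('f=lambda')[0].split('\n',2)[2])
v=np.load('v.npy');p=np.load('fix.npy');lo=np.array([-3.06,-.37,-1.25,.18,-1.1,.23,-2.94]);hi=np.array([3.06,2.12,1.32,2.47,4.24,1.98,2.94])
for tilt in(10,15,18,20,25,30):
    z=np.array([np.sin(np.radians(tilt)),0,-np.cos(np.radians(tilt))]);y=np.array([0,1.,0])
    Rf=Rz(p[2])@np.column_stack([np.cross(y,z),y,z]); q=np.array([.4,.4,0.02,2.2,-.3,.5,2.2]);out=[];e=[]
    A=np.linspace(-2.06,-2.06-2*np.pi,9)
    for a in A:
        G=tf(p,wp(a,.05,.044)-np.array([.003,0,0]))+Rf[:,2]*.0188
        f=lambda q:np.r_[fk(q,v)[0]-G,.3*Ro.from_matrix(fk(q,v)[1].T@Rf).as_rotvec(),.0005*q[2]]
        o=LS(f,np.clip(q,lo+1e-6,hi-1e-6),bounds=(lo,hi));q=o.x;out.append(q);e.append(np.abs(o.fun[:6]).max())
    out=np.array(out);print(tilt,'a',(A%6.283).round(1),'\n j5',out[:,4].round(2),'\n j6',out[:,5].round(2),'\n j7',out[:,6].round(2),'\n e',np.round(e,3))
E
python3 k4.py
```

```text
10 a [4.2 3.4 2.7 1.9 1.1 0.3 5.8 5.  4.2] 
 j5 [-0.1  -0.1  -0.07 -0.04 -0.03 -0.04 -0.06 -0.08 -0.1 ] 
 j6 [0.46 0.39 0.38 0.45 0.54 0.61 0.61 0.56 0.46] 
 j7 [1.92 1.88 1.77 1.69 1.68 1.74 1.82 1.89 1.92] 
 e [0. 0. 0. 0. 0. 0. 0. 0. 0.]
15 a [4.2 3.4 2.7 1.9 1.1 0.3 5.8 5.  4.2] 
 j5 [-0.23 -0.25 -0.17 -0.08 -0.06 -0.08 -0.12 -0.17 -0.23] 
 j6 [0.33 0.25 0.24 0.3  0.4  0.47 0.48 0.42 0.33] 
 j7 [2.06 2.04 1.88 1.74 1.72 1.78 1.89 1.99 2.06] 
 e [0. 0. 0. 0. 0. 0. 0. 0. 0.]
18 a [4.2 3.4 2.7 1.9 1.1 0.3 5.8 5.  4.2] 
 j5 [-0.37 -0.91 -0.98 -0.47 -0.1  -0.12 -0.18 -0.26 -0.37] 
 j6 [0.25 0.23 0.23 0.23 0.31 0.38 0.39 0.34 0.25] 
 j7 [2.21 2.7  2.69 2.13 1.76 1.83 1.95 2.08 2.21] 
 e [0. 0. 0. 0. 0. 0. 0. 0. 0.]
20 a [4.2 3.4 2.7 1.9 1.1 0.3 5.8 5.  4.2] 
 j5 [-0.75 -1.1  -1.1  -0.94 -0.14 -0.17 -0.24 -0.35 -0.75] 
 j6 [0.23 0.23 0.23 0.23 0.25 0.32 0.34 0.29 0.23] 
 j7 [2.59 2.9  2.81 2.59 1.8  1.87 2.01 2.18 2.59] 
 e [0.    0.003 0.005 0.    0.    0.    0.    0.    0.   ]
25 a [4.2 3.4 2.7 1.9 1.1 0.3 5.8 5.  4.2] 
 j5 [-1.09 -1.1  -1.1  -1.1  -1.1  -0.83 -0.74 -1.07 -1.09] 
 j6 [0.23 0.23 0.23 0.23 0.23 0.23 0.23 0.23 0.23] 
 j7 [2.94 2.92 2.83 2.76 2.75 2.53 2.51 2.9  2.94] 
 e [0.012 0.021 0.024 0.016 0.004 0.    0.    0.    0.012]
30 a [4.2 3.4 2.7 1.9 1.1 0.3 5.8 5.  4.2] 
 j5 [-1.08 -1.1  -1.1  -1.1  -1.1  -1.1  -1.1  -1.1  -1.08] 
 j6 [0.23 0.23 0.23 0.23 0.23 0.23 0.23 0.23 0.23] 
 j7 [2.94 2.94 2.85 2.77 2.76 2.81 2.88 2.94 2.94] 
 e [0.03  0.04  0.043 0.036 0.024 0.014 0.012 0.018 0.03 ]
```

```bash
cat >> h.py <<'E'
def RTt(t):
    t=np.radians(t); z=np.array([np.sin(t),0,-np.cos(t)]); y=np.array([0,1.,0]); return np.column_stack([np.cross(y,z),y,z])
def tip(a,hg=.044,r=.05,back=0.,dx=.003):   # TCP in fixture for grasp point hg up the grip; tilt by angle
    R=RTt(15+4*np.cos(a)); return wp(a,r,hg)+R[:,2]*(.0188-back)+R[:,0]*dx, R
E
python3 -c "
from h import *
a=np.load('fix.npy')[3]
for b in(.07,0): goal(*tip(a,back=b))"
```

```text
clock 7.25 tool shift [-0.0082 -0.0155  0.0389] turn deg [ 1.09 15.08  0.21] F [-0.  -0.3  0.4]
tcp in fix [-0.1578 -0.2993  0.2312] q [ 0.43  0.28  0.01  2.25 -0.88  0.24  2.75]
clock 7.25 tool shift [ 0.01   -0.0168  0.1065] turn deg [ 1.09 15.08  0.21] F [-0.  -0.3  0.4]
tcp in fix [-0.1578 -0.2993  0.2312] q [ 0.43  0.28  0.01  2.25 -0.88  0.24  2.75]
```

Emit:
{"method": "servo_tool", "body": {"moves": [{"wx": 0.4, "wy": 4, "wz": 0, "tx": 0, "ty": -0.004, "tz": 0, "jaw": 0.15}, {"wx": 0.4, "wy": 4, "wz": 0, "tx": 0, "ty": -0.004, "tz": 0, "jaw": 0.15}, {"wx": 0.3, "wy": 4, "wz": 0, "tx": 0, "ty": -0.004, "tz": 0, "jaw": 0.15}, {"wx": 0, "wy": 3, "wz": 0, "tx": 0, "ty": -0.003, "tz": 0, "jaw": 0.15}, {"wx": 0, "wy": 0, "wz": 0, "tx": 0, "ty": 0, "tz": 0, "jaw": 0.15}, {"wx": 0, "wy": 0, "wz": 0, "tx": 0, "ty": 0, "tz": 0, "jaw": 0.15}]}}

```text
clock: 7.85
eef_pos: [0.5018, -0.2068, 0.2316]
ee_rot: [[-0.97, 0.082, 0.229], [0.079, 0.997, -0.02], [-0.23, -0.002, -0.973]]
ft_force: [-0.5, -0.1, -0.5]
opening: 0.054
grasp_force: 0.0
```

```bash
python3 -c "
from h import *
a=np.load('fix.npy')[3]
for b in(.05,0): goal(*tip(a,back=b))"
```

```text
clock 7.85 tool shift [-0.0177  0.001   0.0562] turn deg [-0.07  0.2   0.11] F [-0.5 -0.1 -0.5]
tcp in fix [-0.1576 -0.3151  0.2316] q [ 0.06  0.36  0.44  2.01 -0.41  0.62  2.26]
clock 7.85 tool shift [-0.0175  0.0011  0.1062] turn deg [-0.07  0.2   0.11] F [-0.5 -0.1 -0.5]
tcp in fix [-0.1576 -0.3151  0.2316] q [ 0.06  0.36  0.44  2.01 -0.41  0.62  2.26]
```

Emit:
{"method": "servo_tool", "body": {"moves": [{"wx": 0, "wy": 0, "wz": 0, "tx": -0.009, "ty": 0.001, "tz": 0.01, "jaw": 0.15}, {"wx": 0, "wy": 0, "wz": 0, "tx": -0.0085, "ty": 0, "tz": 0.02, "jaw": 0.15}, {"wx": 0, "wy": 0, "wz": 0, "tx": 0, "ty": 0, "tz": 0.02, "jaw": 0.15}, {"wx": 0, "wy": 0, "wz": 0, "tx": 0, "ty": 0, "tz": 0.02, "jaw": 0.15}, {"wx": 0, "wy": 0, "wz": 0, "tx": 0, "ty": 0, "tz": 0.02, "jaw": 0.15}, {"wx": 0, "wy": 0, "wz": 0, "tx": 0, "ty": 0, "tz": 0.015, "jaw": 0.15}, {"wx": 0, "wy": 0, "wz": 0, "tx": 0, "ty": 0, "tz": 0, "jaw": 0.15}, {"wx": 0, "wy": 0, "wz": 0, "tx": 0, "ty": 0, "tz": 0, "jaw": 0.15}]}}

```text
clock: 8.65
eef_pos: [0.5429, -0.2107, 0.1333]
ee_rot: [[-0.97, 0.084, 0.228], [0.081, 0.996, -0.021], [-0.229, -0.002, -0.973]]
ft_force: [-0.1, -0.2, 0.7]
opening: 0.0544
grasp_force: 0.0
```

```bash
python3 -c "
from h import *
a=np.load('fix.npy')[3]
goal(*tip(a))"
```

```text
clock 8.65 tool shift [-0.      0.0015  0.0011] turn deg [-0.1   0.15 -0.01] F [-0.1 -0.2  0.7]
tcp in fix [-0.1164 -0.3156  0.1333] q [ 0.16  0.56  0.29  2.02 -0.56  0.42  2.38]
```

Emit:
{"method": "servo_tool", "body": {"moves": [{"wx": 0, "wy": 0, "wz": 0, "tx": 0, "ty": 0.001, "tz": 0, "jaw": -1}, {"wx": 0, "wy": 0, "wz": 0, "tx": 0, "ty": 0, "tz": 0, "jaw": -1}, {"wx": 0, "wy": 0, "wz": 0, "tx": 0, "ty": 0, "tz": 0, "jaw": -1}, {"wx": 0, "wy": 0, "wz": 0, "tx": 0, "ty": 0, "tz": 0, "jaw": -1}, {"wx": 0, "wy": 0, "wz": 0, "tx": 0, "ty": 0, "tz": 0, "jaw": -1}, {"wx": 0, "wy": 0, "wz": 0, "tx": 0, "ty": 0, "tz": 0, "jaw": -1}], "newtons": 20}}

```text
clock: 9.25
eef_pos: [0.5437, -0.2104, 0.1341]
ee_rot: [[-0.97, 0.084, 0.23], [0.081, 0.996, -0.022], [-0.231, -0.003, -0.973]]
ft_force: [-1.3, -2.0, 2.7]
opening: 0.0242
grasp_force: 20.0
```

```bash
cat >> h.py <<'E'
def rows(a0,n,step=10):
    "tool-frame rows going clockwise along the planned circle, from angle a0 (deg)"
    for i in range(n):
        (P,R),(P2,R2)=tip(np.radians(a0-i*step)),tip(np.radians(a0-(i+1)*step))
        d=R.T@(P2-P); w=np.degrees(cv2.Rodrigues(R.T@R2)[0].ravel())[1]
        print(int(a0-(i+1)*step),'wy %.1f tx %.4f ty %.4f tz %.4f'%(w,*d))
def ang():
    p=np.load('fix.npy'); s=bot.state(); R=Rz(p[2]).T@np.array(s['ee_rot']); P=(np.array(s['eef_pos'])-[p[0],p[1],0])@Rz(p[2])-R[:,2]*.0188-R[:,0]*.003-WC
    print('angle %.1f r %.4f h %.4f'%(np.degrees(np.arctan2(P@WY,P@WX)),np.hypot(P@WX,P@WY),P@WA))
E
python3 -c "
from h import *
a=np.load('fix.npy')[3];print(np.degrees(a));ang();goal(*tip(a))
rows(-118,36)"
```

```text
-118.1966014199125
angle -116.4 r 0.0504 h 0.0453
clock 9.25 tool shift [0.0009 0.0011 0.0016] turn deg [-0.18  0.24  0.02] F [-1.3 -2.   2.7]
tcp in fix [-0.1156 -0.3152  0.1341] q [ 0.16  0.55  0.29  2.02 -0.56  0.42  2.38]
-128 wy 0.6 tx 0.0072 ty 0.0047 tz 0.0021
-138 wy 0.5 tx 0.0062 ty 0.0059 tz 0.0019
-148 wy 0.4 tx 0.0051 ty 0.0070 tz 0.0016
-158 wy 0.3 tx 0.0039 ty 0.0078 tz 0.0012
-168 wy 0.2 tx 0.0025 ty 0.0083 tz 0.0008
-178 wy 0.1 tx 0.0010 ty 0.0087 tz 0.0003
-188 wy -0.0 tx -0.0004 ty 0.0087 tz -0.0001
-198 wy -0.2 tx -0.0019 ty 0.0085 tz -0.0006
-208 wy -0.3 tx -0.0033 ty 0.0080 tz -0.0011
-218 wy -0.4 tx -0.0046 ty 0.0073 tz -0.0015
-228 wy -0.5 tx -0.0058 ty 0.0064 tz -0.0018
-238 wy -0.6 tx -0.0068 ty 0.0052 tz -0.0021
-248 wy -0.6 tx -0.0076 ty 0.0040 tz -0.0023
-258 wy -0.7 tx -0.0082 ty 0.0025 tz -0.0023
-268 wy -0.7 tx -0.0085 ty 0.0011 tz -0.0023
-278 wy -0.7 tx -0.0086 ty -0.0005 tz -0.0022
-288 wy -0.7 tx -0.0084 ty -0.0020 tz -0.0021
-298 wy -0.6 tx -0.0080 ty -0.0034 tz -0.0019
-308 wy -0.6 tx -0.0073 ty -0.0047 tz -0.0016
-318 wy -0.5 tx -0.0064 ty -0.0059 tz -0.0014
-328 wy -0.4 tx -0.0053 ty -0.0070 tz -0.0011
-338 wy -0.3 tx -0.0040 ty -0.0078 tz -0.0008
-348 wy -0.2 tx -0.0026 ty -0.0083 tz -0.0005
-358 wy -0.1 tx -0.0011 ty -0.0087 tz -0.0002
-368 wy 0.0 tx 0.0005 ty -0.0087 tz 0.0001
-378 wy 0.2 tx 0.0020 ty -0.0085 tz 0.0004
-388 wy 0.3 tx 0.0034 ty -0.0080 tz 0.0006
-398 wy 0.4 tx 0.0048 ty -0.0073 tz 0.0009
-408 wy 0.5 tx 0.0060 ty -0.0064 tz 0.0012
-418 wy 0.6 tx 0.0070 ty -0.0052 tz 0.0015
-428 wy 0.6 tx 0.0078 ty -0.0040 tz 0.0017
-438 wy 0.7 tx 0.0083 ty -0.0025 tz 0.0019
-448 wy 0.7 tx 0.0086 ty -0.0011 tz 0.0021
-458 wy 0.7 tx 0.0086 ty 0.0005 tz 0.0022
-468 wy 0.7 tx 0.0084 ty 0.0020 tz 0.0022
-478 wy 0.6 tx 0.0079 ty 0.0034 tz 0.0022
```

Gripped at 24 mm. Now crank.

Emit:
{"method": "servo_tool", "body": {"moves": [{"wx": 0, "wy": 0.6, "wz": 0, "tx": 0.0072, "ty": 0.0047, "tz": 0.0021, "jaw": -1}, {"wx": 0, "wy": 0.5, "wz": 0, "tx": 0.0062, "ty": 0.0059, "tz": 0.0019, "jaw": -1}, {"wx": 0, "wy": 0.4, "wz": 0, "tx": 0.0051, "ty": 0.007, "tz": 0.0016, "jaw": -1}, {"wx": 0, "wy": 0.3, "wz": 0, "tx": 0.0039, "ty": 0.0078, "tz": 0.0012, "jaw": -1}, {"wx": 0, "wy": 0.2, "wz": 0, "tx": 0.0025, "ty": 0.0083, "tz": 0.0008, "jaw": -1}, {"wx": 0, "wy": 0.1, "wz": 0, "tx": 0.001, "ty": 0.0087, "tz": 0.0003, "jaw": -1}]}}

```text
clock: 9.85
eef_pos: [0.5227, -0.1644, 0.1199]
ee_rot: [[-0.978, 0.083, 0.192], [0.081, 0.997, -0.018], [-0.193, -0.002, -0.981]]
ft_force: [-2.7, -2.4, 4.6]
opening: 0.0242
grasp_force: 20.0
```

```bash
python3 -c "
from h import *
ang();goal(*tip(np.radians(-178)))"
```

```text
angle -178.8 r 0.0502 h 0.0450
clock 9.85 tool shift [-0.0005 -0.0006  0.0009] turn deg [-0.1   0.11  0.04] F [-2.7 -2.4  4.6]
tcp in fix [-0.1403 -0.2711  0.1199] q [ 0.06  0.55  0.31  2.09 -0.56  0.39  2.31]
```

Emit:
{"method": "servo_tool", "body": {"moves": [{"wx": 0, "wy": 0, "wz": 0, "tx": -0.0004, "ty": 0.0087, "tz": -0.0001, "jaw": -1}, {"wx": 0, "wy": -0.2, "wz": 0, "tx": -0.0019, "ty": 0.0085, "tz": -0.0006, "jaw": -1}, {"wx": 0, "wy": -0.3, "wz": 0, "tx": -0.0033, "ty": 0.008, "tz": -0.0011, "jaw": -1}, {"wx": 0, "wy": -0.4, "wz": 0, "tx": -0.0046, "ty": 0.0073, "tz": -0.0015, "jaw": -1}, {"wx": 0, "wy": -0.5, "wz": 0, "tx": -0.0058, "ty": 0.0064, "tz": -0.0018, "jaw": -1}, {"wx": 0, "wy": -0.6, "wz": 0, "tx": -0.0068, "ty": 0.0052, "tz": -0.0021, "jaw": -1}, {"wx": 0, "wy": -0.6, "wz": 0, "tx": -0.0076, "ty": 0.004, "tz": -0.0023, "jaw": -1}, {"wx": 0, "wy": -0.7, "wz": 0, "tx": -0.0082, "ty": 0.0025, "tz": -0.0023, "jaw": -1}, {"wx": 0, "wy": -0.7, "wz": 0, "tx": -0.0085, "ty": 0.0011, "tz": -0.0023, "jaw": -1}, {"wx": 0, "wy": -0.7, "wz": 0, "tx": -0.0086, "ty": -0.0005, "tz": -0.0022, "jaw": -1}]}}

```text
clock: 10.85
eef_pos: [0.578, -0.1184, 0.1487]
ee_rot: [[-0.959, 0.083, 0.272], [0.079, 0.997, -0.024], [-0.273, -0.002, -0.962]]
ft_force: [-4.3, -3.5, -1.2]
opening: 0.0245
grasp_force: 20.0
```

```bash
python3 -c "
from h import *
ang();goal(*tip(np.radians(-278)))"
```

```text
angle 81.7 r 0.0500 h 0.0450
clock 10.85 tool shift [0.0001 0.0001 0.001 ] turn deg [-0.09  0.31  0.06] F [-4.3 -3.5 -1.2]
tcp in fix [-0.089  -0.2206  0.1487] q [-0.07  0.53  0.34  2.04 -0.58  0.37  2.21]
```

Tracking is spot on. Now the far part.

Emit:
{"method": "servo_tool", "body": {"moves": [{"wx": 0, "wy": -0.7, "wz": 0, "tx": -0.0084, "ty": -0.002, "tz": -0.0021, "jaw": -1}, {"wx": 0, "wy": -0.6, "wz": 0, "tx": -0.008, "ty": -0.0034, "tz": -0.0019, "jaw": -1}, {"wx": 0, "wy": -0.6, "wz": 0, "tx": -0.0073, "ty": -0.0047, "tz": -0.0016, "jaw": -1}, {"wx": 0, "wy": -0.5, "wz": 0, "tx": -0.0064, "ty": -0.0059, "tz": -0.0014, "jaw": -1}, {"wx": 0, "wy": -0.4, "wz": 0, "tx": -0.0053, "ty": -0.007, "tz": -0.0011, "jaw": -1}, {"wx": 0, "wy": -0.3, "wz": 0, "tx": -0.004, "ty": -0.0078, "tz": -0.0008, "jaw": -1}]}}

```text
clock: 11.45
eef_pos: [0.6099, -0.1513, 0.1685]
ee_rot: [[-0.943, 0.082, 0.323], [0.077, 0.997, -0.027], [-0.324, -0.0, -0.946]]
ft_force: [-5.9, 1.1, -4.3]
opening: 0.0247
grasp_force: 20.0
```

Emit:
{"method": "servo_tool", "body": {"moves": [{"wx": 0, "wy": -0.2, "wz": 0, "tx": -0.0026, "ty": -0.0083, "tz": -0.0005, "jaw": -1}, {"wx": 0, "wy": -0.1, "wz": 0, "tx": -0.0011, "ty": -0.0087, "tz": -0.0002, "jaw": -1}, {"wx": 0, "wy": 0, "wz": 0, "tx": 0.0005, "ty": -0.0087, "tz": 0.0001, "jaw": -1}, {"wx": 0, "wy": 0.2, "wz": 0, "tx": 0.002, "ty": -0.0085, "tz": 0.0004, "jaw": -1}, {"wx": 0, "wy": 0.3, "wz": 0, "tx": 0.0034, "ty": -0.008, "tz": 0.0006, "jaw": -1}, {"wx": 0, "wy": 0.4, "wz": 0, "tx": 0.0048, "ty": -0.0073, "tz": 0.0009, "jaw": -1}, {"wx": 0, "wy": 0.5, "wz": 0, "tx": 0.006, "ty": -0.0064, "tz": 0.0012, "jaw": -1}, {"wx": 0, "wy": 0.6, "wz": 0, "tx": 0.007, "ty": -0.0052, "tz": 0.0015, "jaw": -1}, {"wx": 0, "wy": 0.6, "wz": 0, "tx": 0.0078, "ty": -0.004, "tz": 0.0017, "jaw": -1}, {"wx": 0, "wy": 0.7, "wz": 0, "tx": 0.0083, "ty": -0.0025, "tz": 0.0019, "jaw": -1}]}}

```text
clock: 12.45
eef_pos: [0.5748, -0.2167, 0.1517]
ee_rot: [[-0.957, 0.082, 0.278], [0.078, 0.997, -0.025], [-0.279, -0.002, -0.96]]
ft_force: [2.4, 5.7, -0.6]
opening: 0.0244
grasp_force: 20.0
```

```bash
python3 -c "
from h import *
ang();goal(*tip(np.radians(-438)))"
```

```text
angle -75.2 r 0.0505 h 0.0452
clock 12.45 tool shift [ 0.0023 -0.0001  0.0018] turn deg [-0.1   0.36  0.1 ] F [ 2.4  5.7 -0.6]
tcp in fix [-0.0841 -0.3188  0.1517] q [ 0.17  0.55  0.28  1.97 -0.58  0.43  2.38]
```

Emit:
{"method": "servo_tool", "body": {"moves": [{"wx": 0, "wy": 0.7, "wz": 0, "tx": 0.0086, "ty": -0.0011, "tz": 0.0021, "jaw": -1}, {"wx": 0, "wy": 0.7, "wz": 0, "tx": 0.0086, "ty": 0.0005, "tz": 0.0022, "jaw": -1}, {"wx": 0, "wy": 0.7, "wz": 0, "tx": 0.0084, "ty": 0.002, "tz": 0.0022, "jaw": -1}, {"wx": 0, "wy": 0.6, "wz": 0, "tx": 0.0079, "ty": 0.0034, "tz": 0.0022, "jaw": -1}, {"wx": 0, "wy": 0.6, "wz": 0, "tx": 0.0072, "ty": 0.0047, "tz": 0.0021, "jaw": -1}, {"wx": 0, "wy": 0.5, "wz": 0, "tx": 0.0062, "ty": 0.0059, "tz": 0.0019, "jaw": -1}, {"wx": 0, "wy": 0.4, "wz": 0, "tx": 0.0051, "ty": 0.007, "tz": 0.0016, "jaw": -1}, {"wx": 0, "wy": 0.3, "wz": 0, "tx": 0.0039, "ty": 0.0078, "tz": 0.0012, "jaw": -1}, {"wx": 0, "wy": 0.2, "wz": 0, "tx": 0.0025, "ty": 0.0083, "tz": 0.0008, "jaw": -1}, {"wx": 0, "wy": 0.1, "wz": 0, "tx": 0.001, "ty": 0.0087, "tz": 0.0003, "jaw": -1}]}}

```text
clock: 13.45
eef_pos: [0.5227, -0.1657, 0.1202]
ee_rot: [[-0.978, 0.084, 0.193], [0.082, 0.996, -0.02], [-0.194, -0.003, -0.981]]
ft_force: [2.8, -2.5, 0.3]
opening: 0.024
grasp_force: 20.0
```

Emit:
{"method": "servo_tool", "body": {"moves": [{"wx": 0, "wy": 0, "wz": 0, "tx": -0.0004, "ty": 0.0087, "tz": -0.0001, "jaw": -1}, {"wx": 0, "wy": -0.2, "wz": 0, "tx": -0.0019, "ty": 0.0085, "tz": -0.0006, "jaw": -1}, {"wx": 0, "wy": -0.3, "wz": 0, "tx": -0.0033, "ty": 0.008, "tz": -0.0011, "jaw": -1}, {"wx": 0, "wy": -0.4, "wz": 0, "tx": -0.0046, "ty": 0.0073, "tz": -0.0015, "jaw": -1}, {"wx": 0, "wy": -0.5, "wz": 0, "tx": -0.0058, "ty": 0.0064, "tz": -0.0018, "jaw": -1}, {"wx": 0, "wy": -0.6, "wz": 0, "tx": -0.0068, "ty": 0.0052, "tz": -0.0021, "jaw": -1}, {"wx": 0, "wy": -0.6, "wz": 0, "tx": -0.0076, "ty": 0.004, "tz": -0.0023, "jaw": -1}, {"wx": 0, "wy": -0.7, "wz": 0, "tx": -0.0082, "ty": 0.0025, "tz": -0.0023, "jaw": -1}, {"wx": 0, "wy": -0.7, "wz": 0, "tx": -0.0085, "ty": 0.0011, "tz": -0.0023, "jaw": -1}, {"wx": 0, "wy": -0.7, "wz": 0, "tx": -0.0086, "ty": -0.0005, "tz": -0.0022, "jaw": -1}]}}

```text
clock: 14.45
eef_pos: [0.5743, -0.1177, 0.147]
ee_rot: [[-0.96, 0.083, 0.266], [0.079, 0.997, -0.023], [-0.267, -0.001, -0.964]]
ft_force: [-1.9, -4.7, -4.8]
opening: 0.0243
grasp_force: 20.0
```

```bash
python3 -c "
from h import *
ang();goal(*tip(np.radians(-278)))
grab('top','top2');grab('side','side2')
from ov import *
q=np.load('fix.npy');p=q[:3];m=np.r_[tf(p,[-.041,.004,0])[:2],p[2]+np.pi/2]
A=overlay(load('top2'),(190,130,110,90),4,p,-.08,1.4,m,'x.png');B=overlay(load('side2'),(210,150,80,90),4,p,-.08,1.4,m,'x.png')
cv2.imwrite('pics/o8.png',np.hstack([A,B]))"
```

```text
angle 86.3 r 0.0499 h 0.0454
clock 14.45 tool shift [-0.004  -0.0003  0.0004] turn deg [-0.05 -0.07  0.04] F [-1.9 -4.7 -4.8]
tcp in fix [-0.0928 -0.2202  0.147 ] q [-0.07  0.53  0.34  2.04 -0.58  0.38  2.22]
```

View pics/o8.png

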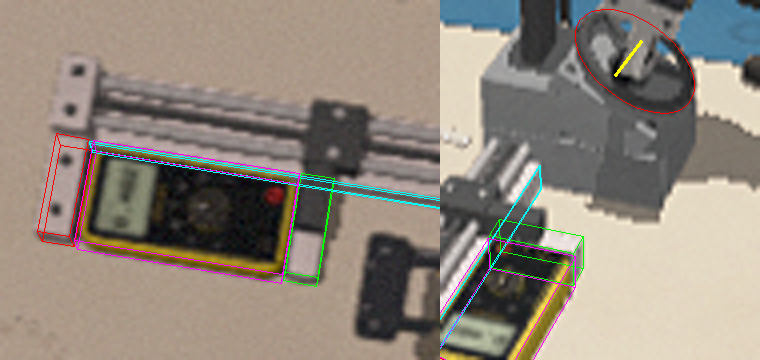

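The jaw has reached the meter (about y = -0.08) and has pushed it nearly onto the fixed jaw. Keep winding until the clutch slips.

Emit:
{"method": "servo_tool", "body": {"moves": [{"wx": 0, "wy": -0.7, "wz": 0, "tx": -0.0084, "ty": -0.002, "tz": -0.0021, "jaw": -1}, {"wx": 0, "wy": -0.6, "wz": 0, "tx": -0.008, "ty": -0.0034, "tz": -0.0019, "jaw": -1}, {"wx": 0, "wy": -0.6, "wz": 0, "tx": -0.0073, "ty": -0.0047, "tz": -0.0016, "jaw": -1}, {"wx": 0, "wy": -0.5, "wz": 0, "tx": -0.0064, "ty": -0.0059, "tz": -0.0014, "jaw": -1}, {"wx": 0, "wy": -0.4, "wz": 0, "tx": -0.0053, "ty": -0.007, "tz": -0.0011, "jaw": -1}, {"wx": 0, "wy": -0.3, "wz": 0, "tx": -0.004, "ty": -0.0078, "tz": -0.0008, "jaw": -1}]}}

```text
clock: 15.15
eef_pos: [0.6089, -0.1486, 0.1681]
ee_rot: [[-0.944, 0.079, 0.321], [0.076, 0.997, -0.023], [-0.321, 0.003, -0.947]]
ft_force: [-4.8, 4.3, -4.2]
opening: 0.0247
grasp_force: 20.0
```

Emit:
{"method": "servo_tool", "body": {"moves": [{"wx": 0, "wy": -0.2, "wz": 0, "tx": -0.0026, "ty": -0.0083, "tz": -0.0005, "jaw": -1}, {"wx": 0, "wy": -0.1, "wz": 0, "tx": -0.0011, "ty": -0.0087, "tz": -0.0002, "jaw": -1}, {"wx": 0, "wy": 0, "wz": 0, "tx": 0.0005, "ty": -0.0087, "tz": 0.0001, "jaw": -1}, {"wx": 0, "wy": 0.2, "wz": 0, "tx": 0.002, "ty": -0.0085, "tz": 0.0004, "jaw": -1}, {"wx": 0, "wy": 0.3, "wz": 0, "tx": 0.0034, "ty": -0.008, "tz": 0.0006, "jaw": -1}, {"wx": 0, "wy": 0.4, "wz": 0, "tx": 0.0048, "ty": -0.0073, "tz": 0.0009, "jaw": -1}]}}

```text
clock: 15.75
eef_pos: [0.6027, -0.1968, 0.167]
ee_rot: [[-0.945, 0.078, 0.318], [0.074, 0.997, -0.022], [-0.319, 0.003, -0.948]]
ft_force: [1.4, 7.2, -1.7]
opening: 0.024
grasp_force: 20.0
```

Emit:
{"method": "servo_tool", "body": {"moves": [{"wx": 0, "wy": 0.5, "wz": 0, "tx": 0.006, "ty": -0.0064, "tz": 0.0012, "jaw": -1}, {"wx": 0, "wy": 0.6, "wz": 0, "tx": 0.007, "ty": -0.0052, "tz": 0.0015, "jaw": -1}, {"wx": 0, "wy": 0.6, "wz": 0, "tx": 0.0078, "ty": -0.004, "tz": 0.0017, "jaw": -1}, {"wx": 0, "wy": 0.7, "wz": 0, "tx": 0.0083, "ty": -0.0025, "tz": 0.0019, "jaw": -1}]}}

```text
clock: 16.15
eef_pos: [0.5786, -0.2155, 0.1541]
ee_rot: [[-0.955, 0.08, 0.284], [0.076, 0.997, -0.024], [-0.285, -0.002, -0.958]]
ft_force: [5.2, 3.7, -0.2]
opening: 0.0243
grasp_force: 20.0
```

```bash
python3 -c "
from h import *
ang();goal(*tip(np.radians(-438)))"
```

```text
angle -70.1 r 0.0504 h 0.0455
clock 16.15 tool shift [ 0.0065 -0.0015  0.003 ] turn deg [-0.04  0.74  0.21] F [ 5.2  3.7 -0.2]
tcp in fix [-0.0804 -0.3174  0.1541] q [ 0.17  0.55  0.28  1.97 -0.58  0.43  2.39]
```

Emit:
{"method": "servo_tool", "body": {"moves": [{"wx": 0, "wy": 0.7, "wz": 0, "tx": 0.0086, "ty": -0.0011, "tz": 0.0021, "jaw": -1}, {"wx": 0, "wy": 0.7, "wz": 0, "tx": 0.0086, "ty": 0.0005, "tz": 0.0022, "jaw": -1}, {"wx": 0, "wy": 0.7, "wz": 0, "tx": 0.0084, "ty": 0.002, "tz": 0.0022, "jaw": -1}, {"wx": 0, "wy": 0.6, "wz": 0, "tx": 0.0079, "ty": 0.0034, "tz": 0.0022, "jaw": -1}, {"wx": 0, "wy": 0.6, "wz": 0, "tx": 0.0072, "ty": 0.0047, "tz": 0.0021, "jaw": -1}, {"wx": 0, "wy": 0, "wz": 0, "tx": 0, "ty": 0, "tz": 0, "jaw": -1}]}}

```text
clock: 16.75
eef_pos: [0.541, -0.2081, 0.1329]
ee_rot: [[-0.97, 0.085, 0.228], [0.081, 0.996, -0.027], [-0.229, -0.008, -0.973]]
ft_force: [0.4, -4.6, 0.5]
opening: 0.0243
grasp_force: 20.0
```

Emit:
{"method": "servo_tool", "body": {"moves": [{"wx": 0, "wy": 0, "wz": 0, "tx": 0, "ty": 0, "tz": 0, "jaw": 0.15}, {"wx": 0, "wy": 0, "wz": 0, "tx": 0, "ty": 0, "tz": 0, "jaw": 0.15}, {"wx": 0, "wy": 0, "wz": 0, "tx": 0, "ty": 0, "tz": 0, "jaw": 0.15}, {"wx": 0, "wy": 0, "wz": 0, "tx": 0, "ty": 0, "tz": -0.02, "jaw": 0.15}, {"wx": 0, "wy": 0, "wz": 0, "tx": 0, "ty": 0, "tz": -0.03, "jaw": 0.15}, {"wx": 0, "wy": 0, "wz": 0, "tx": 0, "ty": 0, "tz": -0.03, "jaw": 0.15}, {"wx": 0, "wy": 0, "wz": 0, "tx": 0.02, "ty": 0, "tz": -0.03, "jaw": 0.15}, {"wx": 0, "wy": 0, "wz": 0, "tx": 0.03, "ty": 0, "tz": -0.01, "jaw": 0.15}, {"wx": 0, "wy": 0, "wz": 0, "tx": 0, "ty": 0, "tz": 0, "jaw": 0.15}, {"wx": 0, "wy": 0, "wz": 0, "tx": 0, "ty": 0, "tz": 0, "jaw": 0.15}]}}

```text
clock: 17.75
eef_pos: [0.4623, -0.1974, 0.2368]
ee_rot: [[-0.972, 0.082, 0.22], [0.08, 0.997, -0.02], [-0.221, -0.002, -0.975]]
ft_force: [0.6, 0.0, 0.1]
opening: 0.054
grasp_force: 0.0
```

```bash
python3 -c "
from h import *
goal([0,0,0])
from ov import *
q=np.load('fix.npy');p=q[:3];m=np.r_[tf(p,[-.041,.0075,0])[:2],p[2]+np.pi/2]
A=overlay(grab('top','top3'),(195,130,100,100),4,p,-.0755,-2.9,m,'x.png');B=overlay(grab('side','side3'),(205,160,90,100),4,p,-.0755,-2.9,m,'x.png')
cv2.imwrite('pics/o9.png',np.hstack([A,B]))"
```

```text
clock 17.75 tool shift [-0.1409  0.3093  0.2743] turn deg [-0.09 12.77  0.05] F [0.6 0.  0.1]
tcp in fix [-0.1978 -0.309   0.2368] q [ 0.03  0.3   0.48  2.09 -0.39  0.61  2.27]
```

View pics/o9.png

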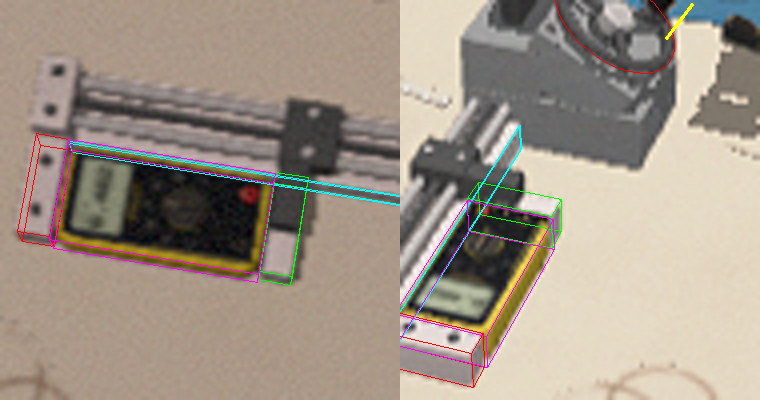

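The meter sits flush between both jaws and square at the fence. The hand is clear, so I'll hand it in.

```bash
python3 -c "
from bench import bot
print(bot.job_done())"
```

```text
the job is handed in; nothing more can be done
None
```

I slid the multimeter to the fence and wound the handwheel until its clutch slipped, so the jaw holds the meter against the fixed jaw. I then let go, backed clear and handed the job in; no verdict came back.

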